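# Put the battery pack on charge in its latching dock

### The job

Put the loose battery pack of the portable lensmeter on charge: tip its brass-contact end down and tuck it under the hood of the white charging dock, then rock the other end down into the bay and press until the pack lies flat and the orange spring latch has snapped over its edge. Let go of the pack, and leave the black spectacles where they lie.

Things in the scene. Friction and masses are not known exactly. Their poses are not given: they have to be found in the camera images.
- pack: Loose battery pack, about 0.28 kg, lying flat. Origin: centre of its underside; +x to the contact end (toe, brass strips on top), z up. Black base plate 114 (x) x 66 (y) x 14 mm high; on it, centred, a blue-grey grip block 76 (x) x 48 (y) mm, from 14 to 42 mm above the underside. Grip the block across its 48 mm from above; under the fingers the plate sticks out 9 mm each side, 19 mm at each end.
- pack_toe (a point): Middle of the lower edge of the pack's contact end: 57 mm along the pack's +x, at underside height.
- pack_heel (a point): Middle of the lower edge of the pack's other end (heel, orange strip on top): 57 mm along the pack's -x, at underside height.
- charger: White charging dock, fixed to the desk, 160 (x) x 92 (y) mm. Origin: centre of its underside on the desk; +x points to the hood end, away from the robot within 25 degrees. Hood: top 40 mm above the desk. The bay's side and front walls stand 6 mm upright from its floor, then flare outward to a rim 11 mm above the floor (21 mm above the desk).
- bay (a point): Centre of the bay floor, 10 mm above the desk; axes as the dock's (x to the hood, z up). The bay is 116.5 (x) x 68.5 mm (y), so the pack has 1.25 mm of play all round. Seated, the pack's origin lies here, its x axis along this x axis.
- hood_lip (a point): Middle of the lower edge of the hood's lip, 51 mm along the dock's +x. The lip overhangs the bay by 7 mm (the hood's end wall is at x = 58 mm) and leaves 17.5 mm between floor and lip for the 14 mm base plate, so the pack cannot go straight down; with its toe under the lip it may be tipped 10 to 30 degrees.
- latch (a joint): Orange spring latch, 28 mm wide, at the middle of the dock's -x end. 0 = forward, its nose over the bay; grows (m, up to 0.0075) as it is pushed back from the bay. The spring gives 2 N at 0, 4 N at 5 mm, and returns it by itself. The heel pressed down on its sloped top (about 5 to 10 N) drives it back until it snaps over the base plate.
- latch_nose (a point): Middle of the latch nose's lower front edge, 54 mm along the dock's -x and 16 mm above the bay floor when forward; it overhangs the seated heel by 3 mm. The sloped top of the nose rises to 27 mm above the bay floor.
- specs_black: Folded black spectacles, 50 x 129 mm, 33 mm high, lying loose on the desk to the left of the dock, not to be disturbed. Origin: middle of the underside.
There are look-alikes about, which are no part of the job. What is shaped like the pack but red is not meant.

How it is judged:
By the outcome, as a careful person would: the job done as asked, in the order asked, and still so for the second after the job is handed in, with the robot touching nothing.
It also fails if it takes over 42 s, if anything falls off the work surface, if the arm or the gripper's body presses on something with over 40 N, if the wrist force passes 120 N, or if a joint passes its speed limit or range.

### The arm

A 6-joint arm with a two-finger parallel gripper is mounted at the origin on a cart in front of the work surface, level with it; the furniture and walls round the work are solid. World frame = base frame: x ahead of the robot, y to its left, z up, the work surface at z = 0. Lengths are in m, angles in rad, forces in N, time in s.
With the tool pointing down it reaches from about 0.25 to 0.725 m from the base axis. Payload 4 kg.
Tool frame: the origin (TCP) lies at the very end of the fingers, on their centre line; the grasp point (between the pads) lies 19 mm behind it; z points along the fingers, y is the direction in which the jaws open and shut (so a half turn about z gives the same grasp; the last joint's range is limited). The gripper opens to 85 mm and grips with 20 to 120 N. Pads are 22 mm wide; open, the fingers measure 114 mm over their backs; the gripper's body (76 mm by 85 mm) begins 54 mm behind the grasp point. The pads swing forward as they close: fully open they stand 13 mm farther back than shut.
Start: joints at [1.101, 0.241, 0.005, 1.335, 0, 1.571], TCP at [0.226, 0.446, 0.231] pointing down, gripper open.
Joint ranges: [-2.72, 2.72], [-1.05, 1.87], [-1.09, 1.28], [-1.99, 2.15], [-1.42, 1.44], [-3.14, 3.14]. Speed limits (rad/s): [2.79, 2.79, 3.14, 3.14, 3.14, 3.14].

### API

Orientations are given as a unit quaternion [x, y, z, w].
In Python, from workcell import bot gives the robot as it stands.
- The arm moves only by the shell command python3 -m crank 'ROWS'. ROWS is JSON, a list that holds one entry, the list of rows, each a list of 5 numbers: the shift along the tool's x, y, z in mm, then the turn about the tool's z in degrees, then the closure in counts, from 0 (fully open) to 255 (shut). In form: [[[tx, ty, tz, turn, grip], ...]]. A call has 1 to 12 rows; each row shifts and turns the pose as measured when the row begins, along the tool's axes as they then stand; what a row does not reach is not made up. A row lasts 1/8 s, in which the tool goes at most 62.5 mm and 10.7 degrees, less where a joint would pass 70% of its speed; a pose out of reach is approached as far as the arm can. A call is refused whole if a number of a shift passes 62.5 or a number of a turn 10.7, either way. A call with a gripper value outside its range is refused whole. The fingers move at their own pace and stop on an object; the grip force is fixed at half the most. Time passes only in rows, so rows that do not move let the fingers close. It gives the time, the measured TCP pose, the force and the opening at its end, in the units of the state.
- bot.get_obs(): the state, without advancing time (a new reading comes with each control period).
- bot.camera(name): name is "scene" or "top" or "wrist"; returns a dict with "img" (480x640x3 uint8, blue, green, red), "depth" (480x640 float32, m along the optical axis (not along the pixel's ray), 0 where there is no reading), "fx", "fy", "cx", "cy" (pixels), "D" ([k1, k2, p1, p2, k3] as OpenCV has them; the pictures are not rectified), "R" (3x3) and "t" (3): a world point X has camera coordinates R X + t; the wrist camera has in their place "T_tool_cam" (4x4, takes a point from camera to tool coordinates, whose origin is the TCP and whose axes are the flange's). Camera axes: x right, y down, z forward; pixel columns grow to the right and rows downward; lengths in m; the calibration is good to about 2 mm. A picture is of the moment at which its call begins: read the wrist's pose just before it.
- bot.job_done(): hands the job in, once; it reports no verdict.
The state is a dict: "clock": time; "joint_pos": joint angles; "joint_vel": joint speeds; "tau": joint torques, N m; "eef_pos": TCP position; "tool_rot": TCP orientation; "ft_force": force on the tool from outside, world axes, zero at the start; "ft_torque": the same for the moment, N m; "grip_width": finger opening in m.
Only numpy, scipy, OpenCV 4.12 (cv2) and the standard library are available. Lean on these libraries where they do the work, as an engineer would, in place of code of your own. Each camera call takes 0.05 s, during which the arm holds its last target.

## Working session

There is one attempt and no reset: what is moved stays moved. The work goes in short steps, Python scripts to look and compute and a shell command to move; the robot and the scene stay as the last step left them, time stands still between calls to the robot, and variables do not carry over. Pictures are saved under pics/ and viewed, and the job is handed in when it is done.

```bash
ls; mkdir -p pics; python3 - <<'E'
from workcell import bot
import cv2,numpy as np
o=bot.get_obs(); print(o)
for n in ["scene","top"]:
    c=bot.camera(n); cv2.imwrite(f"pics/{n}0.png",c["img"]); np.savez(f"{n}0.npz",**c)
    print(n,c["fx"],c["cx"],c["cy"],c["D"],c["R"],c["t"])
E
```

```text
pics
{'clock': 0.0, 'joint_pos': array([ 1.10103175e+00,  2.41427466e-01,  3.70461170e-03,  1.33518643e+00,
       -2.68376504e-05,  1.57079978e+00]), 'joint_vel': array([ 5.94464479e-04,  2.86915951e-05,  1.86722782e-05, -7.16708679e-04,
       -7.71803027e-04, -5.31243883e-04]), 'tau': array([ 2.54387443e-03, -3.72316611e+01,  2.52409083e+01,  1.68967660e-02,
        1.81634232e-04,  1.12454038e-05]), 'eef_pos': array([0.22605723, 0.44526603, 0.23039823]), 'tool_rot': array([ 2.32730042e-01,  9.72540802e-01, -1.03059039e-03, -2.32819954e-04]), 'ft_force': array([ 0.75896617,  1.11009114, -0.1660847 ]), 'ft_torque': array([ 0.02826519,  0.05181587, -0.06621661]), 'grip_width': 0.0851474095855365}
scene 561.9917609501763 314.4191552479119 245.36282195967843 [0.01438892 0.         0.         0.         0.        ] [[-6.99815650e-01 -7.14323245e-01  5.97242060e-04]
 [-3.59395425e-01  3.51373450e-01 -8.64506580e-01]
 [ 6.17327291e-01 -6.05209881e-01 -5.02621146e-01]] [0.36452766 0.19003729 0.91529845]
top 494.82928916168913 331.1698081501524 241.478603197984 [-0.01003403  0.          0.          0.          0.        ] [[ 0.0186684  -0.99982506 -0.00116145]
 [-0.99216708 -0.01838189 -0.12355804]
 [ 0.12351508  0.00345898 -0.99233667]] [0.0357479  0.49990791 0.95554893]
```

View pics/top0.png

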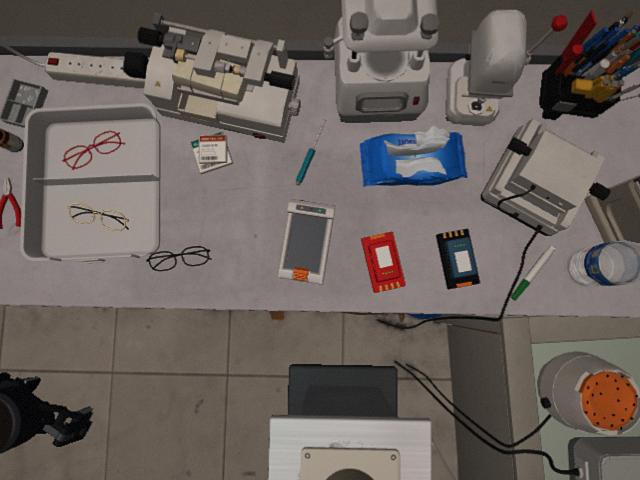

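View pics/scene0.png

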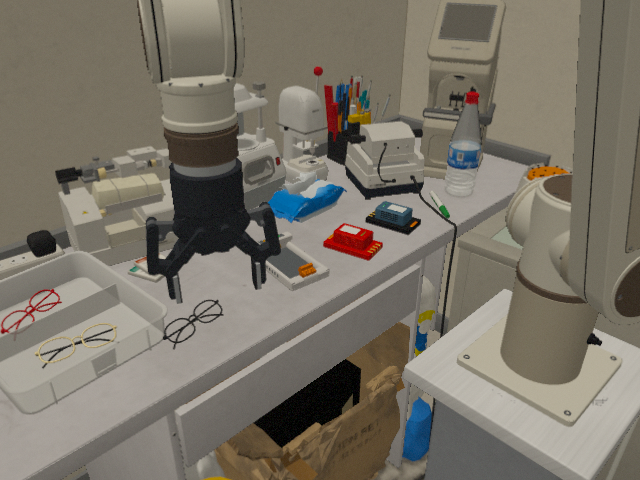

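```bash
cat > h.py <<'E'
import numpy as np,cv2
def load(n):
    c=dict(np.load(n)); c={k:(v if v.ndim else float(v)) for k,v in c.items()}; return c
def K(c): return np.array([[c["fx"],0,c["cx"]],[0,c["fy"],c["cy"]],[0,0,1]])
def ray(c,px,z):
    px=np.asarray(px,float).reshape(-1,1,2)
    n=cv2.undistortPoints(px,K(c),c["D"]).reshape(-1,2)
    d=np.c_[n,np.ones(len(n))]@c["R"]; C=-c["R"].T@c["t"]
    s=(z-C[2])/d[:,2]; return C+s[:,None]*d
def proj(c,X):
    return cv2.projectPoints(np.asarray(X,float).reshape(-1,3),cv2.Rodrigues(c["R"])[0],c["t"],K(c),c["D"])[0].reshape(-1,2)
def cloud(c,x0,x1,y0,y1):
    u,v=np.meshgrid(np.arange(x0,x1),np.arange(y0,y1)); d=c["depth"][y0:y1,x0:x1].ravel().astype(float)
    n=cv2.undistortPoints(np.c_[u.ravel(),v.ravel()].astype(float).reshape(-1,1,2),K(c),c["D"]).reshape(-1,2)
    P=(np.c_[n,np.ones(len(n))]*d[:,None]-c["t"])@c["R"]
    return P.reshape(u.shape+(3,))
E
python3 - <<'E'
from h import *
c=load("top0.npz"); im=c["img"]
a=cv2.resize(im[190:295,265:345],None,fx=5,fy=5,interpolation=cv2.INTER_CUBIC)
b=cv2.resize(im[190:295,425:495],None,fx=5,fy=5,interpolation=cv2.INTER_CUBIC)
cv2.imwrite("pics/crop0.png",np.hstack([a,b]))
print(-c["R"].T@c["t"])
for nm,p in [("desk",(230,200)),("pack",(459,258)),("dockfloor",(307,242))]:
    P=cloud(c,p[0]-2,p[0]+3,p[1]-2,p[1]+3).reshape(-1,3); print(nm,np.median(P,0),P[:,2].std())
E
```

```text
[0.37730012 0.04162567 1.01003541]
desk [ 5.86072339e-01  2.57019630e-01 -2.73290937e-04] 0.0017783689649434034
pack [ 0.46964622 -0.20698932  0.04231334] 0.18971478128856
dockfloor [0.49961429 0.09437389 0.01016633] 0.0016494497621811733
```

View pics/crop0.png

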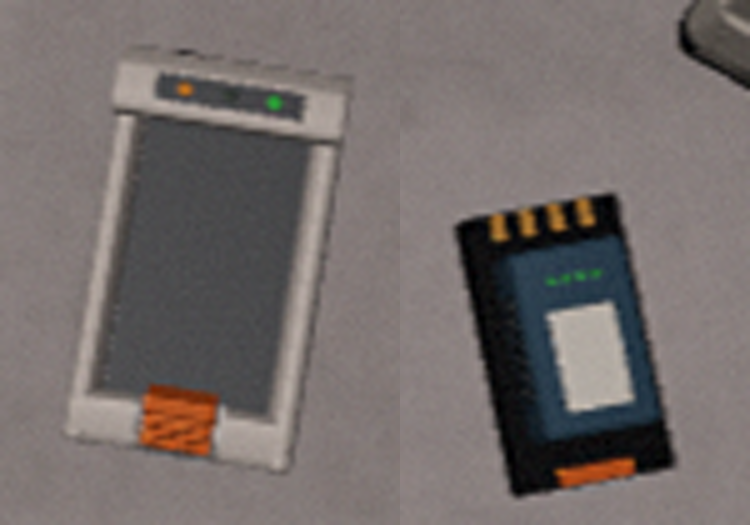

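```bash
python3 - <<'E'
from h import *
c=load("top0.npz"); im=c["img"].astype(int)
def comp(m,seed):
    n,l=cv2.connectedComponents(m.astype(np.uint8)); return l==l[seed[1],seed[0]]
# pack
sub=np.zeros(im.shape[:2],bool); sub[215:300,425:495]=1
B,G,R=im[...,0],im[...,1],im[...,2]
desk=np.median(im[280:295,400:430].reshape(-1,3),0);print("desk",desk)
dev=np.abs(im-desk).sum(2)
m=(dev>110)&sub; m=cv2.morphologyEx(m.astype(np.uint8),cv2.MORPH_CLOSE,np.ones((5,5)))
cs,_=cv2.findContours(m,0,2); k=max(cs,key=cv2.contourArea)
def rect(pts,z,nm):
    W=ray(c,pts,z)[:,:2]; r=cv2.minAreaRect((W*1000).astype(np.float32)); print(nm,r)
    return r
rect(k.reshape(-1,2),0.014,"plate")
m=(B>R+18)&(B>60)&sub
cs,_=cv2.findContours(m.astype(np.uint8),0,2); kk=np.vstack(cs)
rect(kk.reshape(-1,2),0.042,"block")
for nm,mm in [("orange",(R>B+100)&(R>180)&sub),("brass",(R>B+50)&sub)]:
    v,u=np.nonzero(mm); print(nm,len(u),ray(c,np.c_[u,v],0.014).mean(0) if nm=="orange" else ray(c,np.c_[u,v][v<245],0.014).mean(0))
C=[(458,222),(617,195),(675,467),(512,495)]
P=ray(c,[((x-400+.5)/5-.5+425,(y+.5)/5-.5+190) for x,y in C],0.014);print(P, np.linalg.norm(P-np.roll(P,-1,0),axis=1),P.mean(0))
# dock
C=[(70,432),(290,470)]
Q=lambda C,z: ray(c,[((x+.5)/5-.5+265,(y+.5)/5-.5+190) for x,y in C],z)
P=Q(C,.021);print("front rim",P,np.linalg.norm(P[0]-P[1]))
P=Q([(113,108),(343,142)],.04);print("hood lip top",P,np.linalg.norm(P[0]-P[1]))
P=Q([(118,55),(350,80)],.04);print("hood back top",P)
sub[:]=0;sub[260:290,285:325]=1
v,u=np.nonzero((R>B+90)&sub);print("latch",len(u),ray(c,np.c_[u,v],0.035).mean(0))
d=cloud(c,265,345,190,295)
z=d[...,2]
np.set_printoptions(linewidth=250)
print((z[::4,::4]*1000).round().astype(int))
E
```

```text
desk [128. 129. 139.]
plate ((471.7119140625, -210.75653076171875), (114.72803497314453, 68.54701232910156), 11.549956321716309)
block ((472.06451416015625, -210.76173400878906), (72.84468841552734, 44.65769958496094), 11.631211280822754)
orange 3 [ 0.42144314 -0.2185077   0.014     ]
brass 119 [ 0.52196668 -0.20132768  0.014     ]
[[ 0.52054656 -0.16807234  0.014     ]
 [ 0.53285397 -0.23294081  0.014     ]
 [ 0.42276512 -0.2545721   0.014     ]
 [ 0.41036847 -0.18892529  0.014     ]] [0.06602568 0.11219388 0.06680704 0.11213411] [ 0.47163353 -0.21112764  0.014     ]
front rim [[0.42898594 0.14876083 0.021     ]
 [0.4154962  0.06057245 0.021     ]] 0.08921414541379137
hood lip top [[0.55716008 0.13367405 0.04      ]
 [0.54512426 0.04185085 0.04      ]] 0.09260864534388304
hood back top [[0.57868063 0.13231726 0.04      ]
 [0.57023232 0.03951535 0.04      ]]
latch 160 [0.43382482 0.10502214 0.035     ]
[[   0    3 1010   -1    1    3   -1    2    1    4    1    2    5    0    2    3    1   -1    0    1]
 [   1    2    0    2    1    2    2    1    2   -1    0    2   -1   -2   -2   -1
[... 1897 characters left out ...]
   20   23   20   15   37   36   34    9   12   11   22    0    0    0   -2   -4]
 [  -2    0    1    3   23   23   18   11   28   31   29    9   23   20   21   -1    2   -1    0   -5]
 [  -1    0    1   -1    1   16   20   28   32   34   29   25   20   17   22    0    0   -1    1    3]
 [  -1    2    5    0    1    1    0   -1    0   -2    0    7   18   19   23    0    2   -1   -1   -4]
 [   1   -2    3    2    1   -2   -1    0   -1   -2    0   -1    0    1   -1   -2   -2    0   -4    0]
 [   1    0    5    0   -2    0    2   -1    2   -2   -1    0    2    2    1   -4   -4   -2   -3   -2]
 [  -1   -4   -1   -1   -1   -2    0   -4    2    0   -4   -3    0   -1   -1    1   -2   -2 1010    1]]
```

```bash
cat >> h.py <<'E'
from scipy.spatial.transform import Rotation as Rot
def delta(o,target,yaw_y=None):
    """mm shift in current tool axes to reach target; turn deg (tool z) to get tool y at yaw_y deg"""
    Rm=Rot.from_quat(o["tool_rot"]).as_matrix()
    d=Rm.T@(np.asarray(target)-o["eef_pos"])*1000
    cur=np.degrees(np.arctan2(Rm[1,1],Rm[0,1]))
    t=None if yaw_y is None else -((yaw_y-cur+180)%360-180)
    print("t=%.2f pos"%o["clock"],o["eef_pos"].round(4),"yaw_y %.2f"%cur,"tilt",Rm[:,2].round(3),"F",o["ft_force"].round(1),"w %.4f"%o["grip_width"])
    print("shift mm",d.round(1),"turn",t)
E
python3 -m crank '[[[0,0,0,-9.6,0],[0,0,0,-9.6,0],[0,0,0,-9.6,0],[0,0,0,-9.6,0]]]'
python3 -c "
from h import *
from workcell import bot
delta(bot.get_obs(),[0.4718,-0.2109,0.12],101.3)"
```

```text
clock: 0.6
eef_pos: [0.2254, 0.4439, 0.2282]
tool_rot: [-0.111, 0.994, -0.003, -0.002]
ft_force: [-0.0, 0.3, 0.3]
grip_width: 0.0857
t=0.60 pos [0.2254 0.4439 0.2282] yaw_y 102.72 tilt [-0.003 -0.006 -1.   ] F [-0.   0.3  0.3] w 0.0857
shift mm [ -96.7 -692.4  111.6] turn 1.4228074469102694
```

```bash
python3 -c "
from h import *
from workcell import bot
delta(bot.get_obs(),[0.46,0.10,0.25],101.3)"
```

```text
t=0.60 pos [0.2254 0.4439 0.2282] yaw_y 102.72 tilt [-0.003 -0.006 -1.   ] F [-0.   0.3  0.3] w 0.0857
shift mm [-153.  -387.2  -20.3] turn 1.4228074469102694
```

```bash
python3 -m crank '[[[-19,-48,-3,0,0],[-19,-48,-3,0,0],[-19,-48,-3,0,0],[-19,-48,-3,0,0],[-19,-48,-3,0,0],[-19,-48,-3,0,0],[-19,-48,-3,0,0],[-19,-48,-3,0,0],[0,0,0,0,0],[0,0,0,0,0]]]'
python3 - <<'E'
from h import *
from workcell import bot
o=bot.get_obs();delta(o,[0.46,0.1,0.25],101.3)
c=bot.camera("wrist"); cv2.imwrite("pics/wrist1.png",c["img"]); np.savez("wrist1.npz",pos=o["eef_pos"],q=o["tool_rot"],**c); print(c["T_tool_cam"],c["fx"])
E
```

```text
clock: 1.85
eef_pos: [0.4642, 0.093, 0.2498]
tool_rot: [-0.113, 0.994, -0.004, -0.005]
ft_force: [0.4, 0.0, 0.1]
grip_width: 0.0855
t=1.85 pos [0.4642 0.093  0.2498] yaw_y 102.97 tilt [-0.009 -0.01  -1.   ] F [0.4 0.  0.1] w 0.0855
shift mm [ 2.5  7.8 -0.2] turn 1.6652030035252778
[[ 2.22732904e-04 -9.45078397e-01 -3.26843653e-01  8.43035297e-02]
 [ 9.99999069e-01 -2.29436511e-04  1.34488825e-03  9.99794721e-04]
 [-1.34601470e-03 -3.26843648e-01  9.45077467e-01 -1.42980232e-01]
 [ 0.00000000e+00  0.00000000e+00  0.00000000e+00  1.00000000e+00]] 344.12505826069054
```

View pics/wrist1.png

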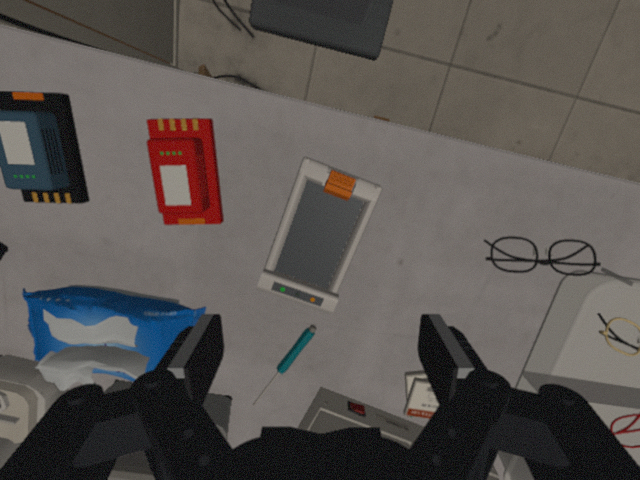

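```bash
cat >> h.py <<'E'
def wload(n):
    c=load(n); Rt=Rot.from_quat(c["q"]).as_matrix(); T=c["T_tool_cam"]
    Rwc=Rt@T[:3,:3]; C=Rt@T[:3,3]+c["pos"]; c["R"]=Rwc.T; c["t"]=-Rwc.T@C; return c
E
python3 - <<'E'
from h import *
c=wload("wrist1.npz"); im=c["img"]
cv2.imwrite("pics/crop1.png",cv2.resize(im[150:320,250:390],None,fx=4.5,fy=3.5,interpolation=cv2.INTER_CUBIC) if 0 else cv2.resize(im[150:320,250:390],None,fx=3.5,fy=3.5,interpolation=cv2.INTER_CUBIC))
cv2.imwrite("pics/crop1b.png",cv2.resize(im[80:215,0:100],None,fx=4,fy=4,interpolation=cv2.INTER_CUBIC))
E
```

```text
(no output)
```

View pics/crop1.png

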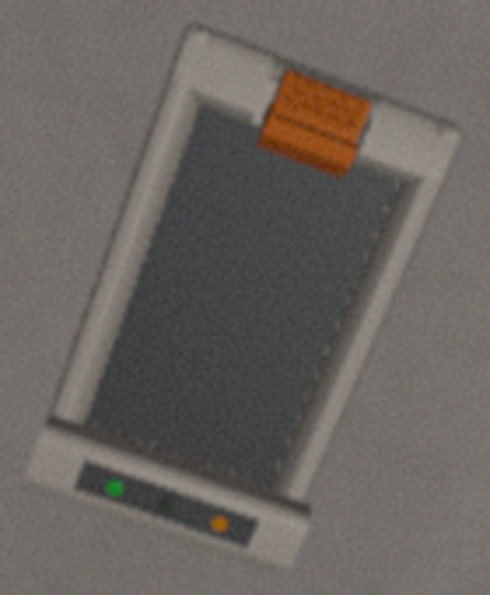

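View pics/crop1b.png

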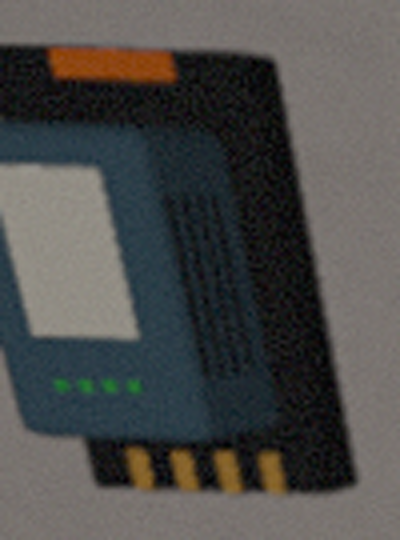

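```bash
python3 - <<'E'
from h import *
c=wload("wrist1.npz")
Q=lambda C,z: ray(c,[((x+.5)/3.5-.5+250,(y+.5)/3.5-.5+150) for x,y in C],z)
for nm,C,z,off in [("front",[(192,27),(460,132)],.021,-80),("lip",[(47,427),(308,513)],.04,51),("back",[(25,480),(290,568)],.04,80),("latch low front",[(260,145),(342,173)],.026,-54)]:
    P=Q(C,z); m=P.mean(0); y=P[1]-P[0]; L=np.hypot(*y[:2]); a=np.degrees(np.arctan2(y[1],y[0]))-90
    yaw=np.radians(-7.8); print(nm,P.round(4).tolist(),"L %.4f yaw %.2f"%(L,a),"origin",m[:2]-off/1000*np.array([np.cos(yaw),np.sin(yaw)]))
F=Q([(190,112),(90,425),(400,185),(285,490)],.010)
for a,b in ((0,1),(2,3)):
    d=F[b]-F[a]; yaw=np.degrees(np.arctan2(d[1],d[0])); n=np.array([-np.sin(np.radians(-7.8)),np.cos(np.radians(-7.8))]); print("side yaw",yaw,"off from (.501,.0943)",(F[[a,b],:2]-[.501,.0943])@n)
Q2=lambda C,z: ray(c,[((x+.5)/4-.5,(y+.5)/4-.5+80) for x,y in C],z)
P=Q2([(272,55),(355,487),(97,487)],.014);print("pack heel-left,toe-left,toe-right",P)
d=P[1]-P[0];print(np.hypot(*d[:2]),np.degrees(np.arctan2(d[1],d[0])))
E
```

```text
front [[0.4138, 0.0639, 0.021], [0.4259, 0.1511, 0.021]] L 0.0880 yaw -7.94 origin [0.49909393 0.09664207]
lip [[0.5434, 0.0456, 0.04], [0.5539, 0.1337, 0.04]] L 0.0887 yaw -6.83 origin [0.49814017 0.09654788]
back [[0.5633, 0.0419, 0.04], [0.5749, 0.1327, 0.04]] L 0.0916 yaw -7.29 origin [0.48981145 0.0981487 ]
latch low front [[0.4429, 0.0917, 0.026], [0.4456, 0.1183, 0.026]] L 0.0267 yaw -5.83 origin [0.49776076 0.09765208]
side yaw -5.643341698596329 off from (.501,.0943) [-0.03388938 -0.02963318]
side yaw -5.3915952045748945 off from (.501,.0943) [0.03732058 0.04211894]
pack heel-left,toe-left,toe-right [[ 0.40732664 -0.18295847  0.014     ]
 [ 0.51562399 -0.1611494   0.014     ]
 [ 0.53189379 -0.23071272  0.014     ]]
0.11047149524356477 11.386014178663894
```

```bash
python3 - <<'E'
from h import *
for nm,c,box in [("top",load("top0.npz"),(275,335,200,285)),("wrist",wload("wrist1.npz"),(258,382,155,312))]:
    im=c["img"]; x0,x1,y0,y1=box; g=cv2.cvtColor(im,cv2.COLOR_BGR2HSV)
    sub=im[y0:y1,x0:x1].astype(int); gray=sub.mean(2); R=sub[...,2];B=sub[...,0]
    m=((gray<95)&(abs(R-B)<25)).astype(np.uint8)
    m=cv2.morphologyEx(m,cv2.MORPH_OPEN,np.ones((3,3)))
    n,l,s,ce=cv2.connectedComponentsWithStats(m); k=1+np.argmax(s[1:,4]); m=l==k
    cv2.imwrite(f"pics/m_{nm}.png",cv2.resize(m.astype(np.uint8)*255,None,fx=4,fy=4,interpolation=0))
    v,u=np.nonzero(m); P=ray(c,np.c_[u+x0,v+y0],.010)[:,:2]
    r=cv2.minAreaRect((P*1000).astype(np.float32)); print(nm,r)
    # side edges in dock frame guess
    y=np.radians(-7); ex=np.array([np.cos(y),np.sin(y)]); ey=np.array([-ex[1],ex[0]])
    q=np.c_[(P-[.5,.0955])@ex,(P-[.5,.0955])@ey]*1000
    b=np.arange(-35,41,5); lo=[];hi=[]
    for a in b:
        s_=q[(abs(q[:,0]-a)<3)]; lo.append(np.percentile(s_[:,1],1)); hi.append(np.percentile(s_[:,1],99))
    for e in (lo,hi): f=np.polyfit(b,e,1); print(" edge off %.2f yaw %.2f"%(f[1],-7+np.degrees(np.arctan(f[0]))))
    w=[np.percentile(q[abs(q[:,1]-a)<3][:,0],[1,99]) for a in (-25,-20,20,25)]; print(np.round(w,1).tolist())
E
```

```text
top ((499.6307678222656, 98.2742919921875), (72.03150939941406, 115.0234146118164), 82.29023742675781)
 edge off -32.25 yaw -7.74
 edge off 37.91 yaw -7.76
[[-57.1, 55.1], [-56.9, 54.8], [-55.4, 55.3], [-57.1, 56.5]]
wrist ((501.8036193847656, 98.53248596191406), (97.65044403076172, 123.8096923828125), 82.32496643066406)
 edge off -32.27 yaw -7.90
 edge off 39.79 yaw -7.67
[[-59.4, 61.2], [-59.7, 61.7], [-57.2, 62.2], [-59.0, 62.2]]
```

```bash
python3 -c "
import cv2,numpy as np
a=cv2.imread('pics/m_top.png');b=cv2.imread('pics/m_wrist.png');h=max(a.shape[0],b.shape[0])
f=lambda i:cv2.copyMakeBorder(i,0,h-i.shape[0],0,10,0,value=(0,0,255))
o=np.hstack([f(a),f(b)]);print(o.shape);cv2.imwrite('pics/mm.png',cv2.resize(o,None,fx=.8,fy=.8))"
```

```text
(628, 756, 3)
```

View pics/mm.png

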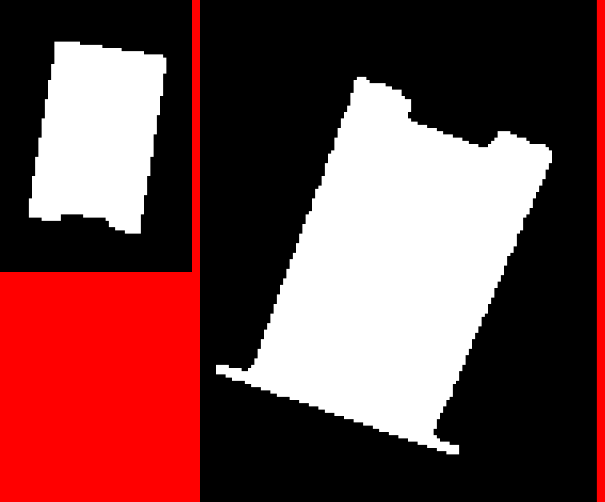

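```bash
python3 -c "
from h import *
from workcell import bot
delta(bot.get_obs(),[0.471,-0.209,0.16],101.4)"
```

```text
t=1.90 pos [0.4642 0.0932 0.2499] yaw_y 103.01 tilt [-0.009 -0.01  -1.   ] F [ 0.7 -0.6 -0.8] w 0.0855
shift mm [  60.3 -295.2   92.9] turn 1.60897379337257
```

```bash
python3 -m crank '[[[10,-49,15,0,0],[10,-49,15,0,0],[10,-49,15,0,0],[10,-49,15,0,0],[10,-49,15,0,0],[10,-49,15,1.6,0],[0,0,0,0,0],[0,0,0,0,0]]]'
python3 - <<'E'
from h import *
from workcell import bot
o=bot.get_obs();delta(o,[0.471,-0.209,0.16],101.4)
c=bot.camera("wrist"); cv2.imwrite("pics/wrist2.png",c["img"]); np.savez("wrist2.npz",pos=o["eef_pos"],q=o["tool_rot"],**c)
E
```

```text
clock: 2.9
eef_pos: [0.4744, -0.2026, 0.1598]
tool_rot: [-0.111, 0.994, -0.003, -0.004]
ft_force: [-0.7, 0.3, -0.3]
grip_width: 0.0851
t=2.90 pos [ 0.4744 -0.2026  0.1598] yaw_y 102.78 tilt [-0.008 -0.007 -1.   ] F [-0.7  0.3 -0.3] w 0.0851
shift mm [ 4.7 -5.5 -0.1] turn 1.3849486361137906
```

View pics/wrist2.png

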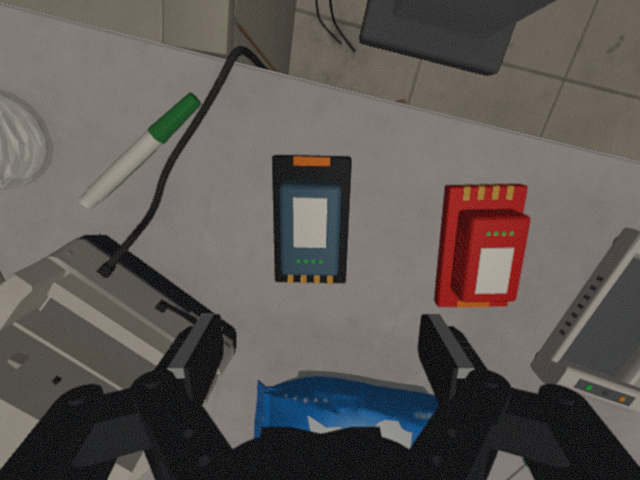

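```bash
python3 - <<'E'
from h import *
c=wload("wrist2.npz"); im=c["img"]; 
cv2.imwrite("pics/crop2.png",cv2.resize(im[145:295,260:365],None,fx=4,fy=4,interpolation=cv2.INTER_CUBIC))
E
```

```text
(no output)
```

View pics/crop2.png

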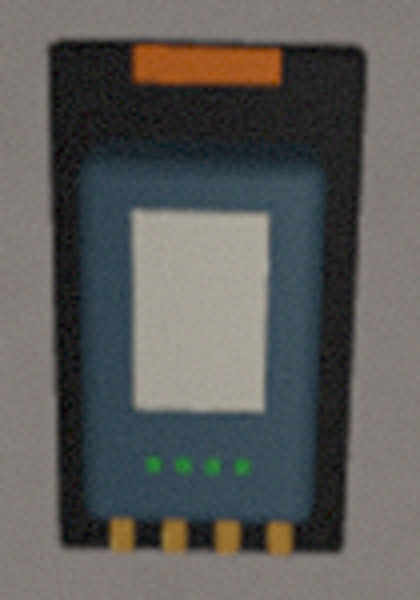

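```bash
python3 - <<'E'
from h import *
c=wload("wrist2.npz")
Q=lambda C,z: ray(c,[((x+.5)/4-.5+260,(y+.5)/4-.5+145) for x,y in C],z)
P=Q([(52,43),(364,47),(62,548),(342,552)],.014)
h=(P[0]+P[1])/2;t=(P[2]+P[3])/2;print(P.round(4),np.linalg.norm(P[0]-P[1]),np.linalg.norm(P[2]-P[3]),np.linalg.norm(h-t),"ctr",(h+t)/2,"yaw",np.degrees(np.arctan2(*(t-h)[[1,0]])))
P=Q([(78,145),(326,155),(82,520),(314,524)],.042);print("block",P.mean(0),P.round(4))
P=Q([(132,210),(268,212),(136,410),(264,412)],.042);print("label",P.mean(0))
P=Q([(198,537)],.014);print("brass",P)
P=Q([(207,64)],.014);print("orange",P)
E
```

```text
[[ 0.4215 -0.254   0.014 ]
 [ 0.4081 -0.1917  0.014 ]
 [ 0.532  -0.2316  0.014 ]
 [ 0.5186 -0.1686  0.014 ]] 0.06364697921001648 0.06445672050694969 0.11278769707596045 ctr [ 0.47002689 -0.21147559  0.014     ] yaw 11.627341577429668
block [ 0.46908866 -0.21180117  0.042     ] [[ 0.436  -0.2425  0.042 ]
 [ 0.4274 -0.1965  0.042 ]
 [ 0.5114 -0.2276  0.042 ]
 [ 0.5016 -0.1807  0.042 ]]
label [ 0.46291397 -0.2131343   0.042     ]
brass [[ 0.52228358 -0.20170226  0.014     ]]
orange [[ 0.4185136  -0.22224211  0.014     ]]
```

```bash
python3 -c "
from h import *
from workcell import bot
delta(bot.get_obs(),[0.4705,-0.2112,0.05],101.6)"
```

```text
t=2.95 pos [ 0.4744 -0.2025  0.1599] yaw_y 102.81 tilt [-0.008 -0.007 -1.   ] F [-0.6 -0.7 -0.2] w 0.0858
shift mm [  4.7  -7.  110. ] turn 1.210684135061399
```

```bash
python3 -m crank '[[[2,-3.5,25,1.2,0],[2,-3.5,25,0,0],[0,0,25,0,0],[0,0,25,0,0],[0,0,8,0,0],[0,0,0,0,0]]]'
python3 -c "
from h import *
from workcell import bot
delta(bot.get_obs(),[0.4705,-0.2112,0.017],101.6)"
```

```text
clock: 3.7
eef_pos: [0.4759, -0.2019, 0.054]
tool_rot: [-0.11, 0.994, -0.005, -0.0]
ft_force: [-0.4, 0.4, 0.3]
grip_width: 0.0852
t=3.70 pos [ 0.4759 -0.2019  0.054 ] yaw_y 102.58 tilt [ 0.    -0.009 -1.   ] F [-0.4  0.4  0.3] w 0.0852
shift mm [ 7.3 -7.5 37.1] turn 0.9766986808184015
```

```bash
python3 -m crank '[[[7,-7,0,1,0],[0,0,0,0,0]]]'
python3 -c "
from h import *
from workcell import bot
delta(bot.get_obs(),[0.4705,-0.2112,0.017],101.6)"
```

```text
clock: 3.95
eef_pos: [0.4718, -0.2108, 0.0562]
tool_rot: [-0.101, 0.995, -0.006, 0.001]
ft_force: [-0.2, -0.0, 0.4]
grip_width: 0.0853
t=3.95 pos [ 0.4718 -0.2108  0.0562] yaw_y 101.58 tilt [ 0.003 -0.011 -1.   ] F [-0.2 -0.   0.4] w 0.0853
shift mm [ 1.4  0.3 39.2] turn -0.016861265668865144
```

```bash
python3 -m crank '[[[1,0,13,0,0],[1,0,13,0,0],[0.5,0,12,0,0],[0,0,0,0,0]]]'
python3 -c "
from h import *
from workcell import bot
delta(bot.get_obs(),[0.4705,-0.2112,0.017],101.6)"
```

```text
clock: 4.45
eef_pos: [0.4692, -0.2123, 0.0158]
tool_rot: [-0.1, 0.995, -0.006, 0.001]
ft_force: [0.0, -0.7, -0.0]
grip_width: 0.0851
t=4.45 pos [ 0.4692 -0.2123  0.0158] yaw_y 101.52 tilt [ 0.004 -0.011 -1.   ] F [ 0.  -0.7 -0. ] w 0.0851
shift mm [-1.5  0.8 -1.2] turn -0.08407901641950843
```

Good. Close.

```bash
python3 -m crank '[[[0,0,-1,0,255],[0,0,-0.5,0,255],[0,0,0,0,255],[0,0,0,0,255],[0,0,0,0,255],[0,0,0,0,255]]]'
python3 - <<'E'
from h import *
from workcell import bot
o=bot.get_obs();delta(o,[0.4705,-0.2112,0.1],101.6)
c=bot.camera("wrist"); cv2.imwrite("pics/wrist3.png",c["img"]); np.savez("wrist3.npz",pos=o["eef_pos"],q=o["tool_rot"],**c)
E
```

```text
clock: 5.2
eef_pos: [0.4697, -0.2123, 0.0177]
tool_rot: [-0.1, 0.995, -0.006, 0.002]
ft_force: [-0.0, -0.3, -0.5]
grip_width: 0.0468
t=5.20 pos [ 0.4697 -0.2123  0.0177] yaw_y 101.53 tilt [ 0.005 -0.011 -1.   ] F [-0.  -0.3 -0.5] w 0.0468
shift mm [ -1.2  -0.  -82.3] turn -0.07132656073048338
```

View pics/wrist3.png

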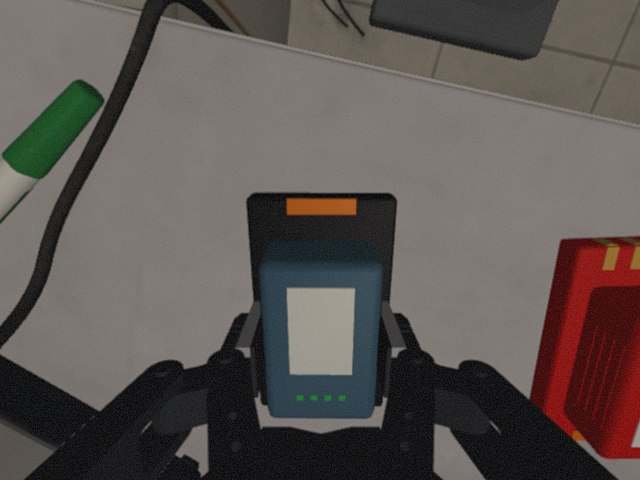

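```bash
python3 -m crank '[[[0,0,-12,0,255],[0,0,-30,0,255],[0,0,-30,0,255],[0,0,-30,-9,255],[0,0,-10,-10,255],[0,0,0,-10,255],[0,0,0,-10,255],[0,0,0,-10,255],[0,0,0,-10,255],[0,0,0,-10,255],[0,0,0,0,255]]]'
python3 -c "
from h import *
from workcell import bot
delta(bot.get_obs(),[0.577,0.1823,0.12],172.2)"
```

```text
clock: 6.62
eef_pos: [0.4667, -0.2095, 0.1389]
tool_rot: [-0.661, 0.75, -0.005, -0.002]
ft_force: [-0.2, 0.1, -2.4]
grip_width: 0.0469
t=6.62 pos [ 0.4667 -0.2095  0.1389] yaw_y 172.73 tilt [ 0.003 -0.01  -1.   ] F [-0.2  0.1 -2.4] w 0.0469
shift mm [-402.8  -59.7   15.4] turn 0.5326152656622014
```

```bash
python3 -m crank '[[[-50,-3,0,0,255],[-50,-6,0,0,255],[-50,-8,0,0,255],[-50,-8,0,0,255],[-50,-8,0,0,255],[-50,-8,0,0,255],[-50,-8,0,0,255],[-50,-8,0,0,255],[0,0,0,0,255],[0,0,0,0,255]]]'
python3 - <<'E'
from h import *
from workcell import bot
o=bot.get_obs();delta(o,[0.577,0.1823,0.075],172.2)
c=bot.camera("wrist"); cv2.imwrite("pics/wrist4.png",c["img"]); np.savez("wrist4.npz",pos=o["eef_pos"],q=o["tool_rot"],**c)
E
```

```text
clock: 7.88
eef_pos: [0.5827, 0.1894, 0.1377]
tool_rot: [-0.647, 0.762, -0.006, -0.001]
ft_force: [-1.1, 0.1, -2.4]
grip_width: 0.0468
t=7.88 pos [0.5827 0.1894 0.1377] yaw_y 170.70 tilt [ 0.006 -0.011 -1.   ] F [-1.1  0.1 -2.4] w 0.0468
shift mm [ 7.3  5.  62.8] turn -1.5005153295814182
```

View pics/wrist4.png

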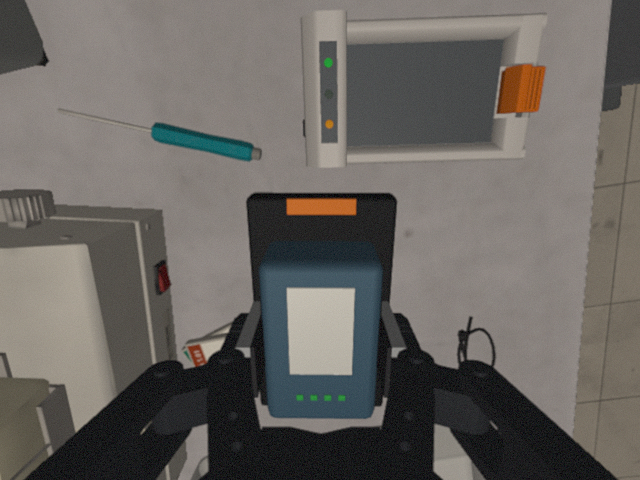

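```bash
python3 - <<'E'
from h import *
c=wload("wrist4.npz"); im=c["img"]
cv2.imwrite("pics/crop4.png",cv2.resize(im[0:175,295:555],None,fx=3,fy=3,interpolation=cv2.INTER_CUBIC))
E
```

```text
(no output)
```

View pics/crop4.png

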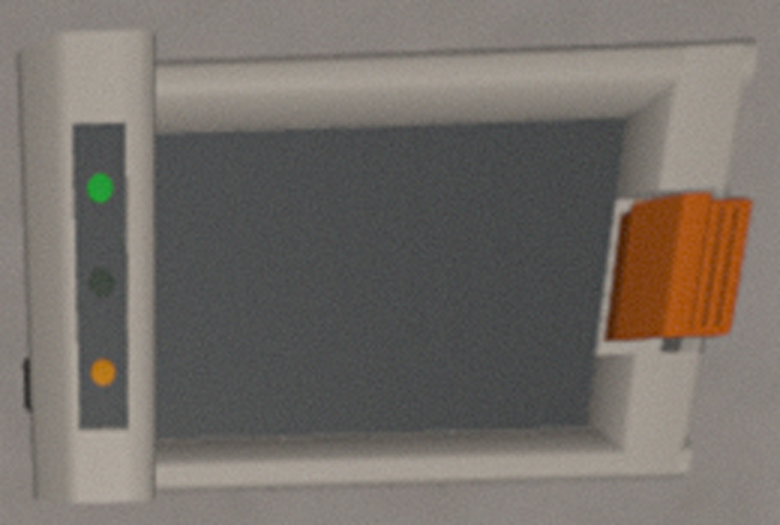

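```bash
python3 - <<'E'
from h import *
c=wload("wrist4.npz")
Q=lambda C,z: ray(c,[((x+.5)/3-.5+295,(y+.5)/3-.5) for x,y in C],z)[:,:2]
def yaw(d): return np.degrees(np.arctan2(d[1],d[0]))
lip=Q([(155,33),(155,500)],.04); print("lip L",np.linalg.norm(lip[0]-lip[1]),"yaw",yaw(lip[1]-lip[0])-90, lip.mean(0))
far=Q([(625,118),(157,133)],.01); near=Q([(590,428),(157,438)],.01); print("far yaw",yaw(far[1]-far[0]),"near",yaw(near[1]-near[0]))
fr=Q([(625,118),(590,428)],.01); print("front L",np.linalg.norm(fr[0]-fr[1]),"yaw",yaw(fr[1]-fr[0])-90)
y=np.radians(-7.75); ex=np.array([np.cos(y),np.sin(y)]); ey=np.array([-ex[1],ex[0]])
g=np.array([.4997,.097])
f=lambda P:(np.c_[(P-g)@ex,(P-g)@ey]*1000).round(1).tolist()
print("lip(51,+-46)",f(lip)); print("far y-34.25",f(far)); print("near y34.25",f(near)); print("front x-58.25",f(fr))
la=Q([(613,335),(632,205)],.026+.0); print("latch nose ~(-54..,+-14)",f(la))
lt=Q([(668,337),(685,193)],.037); print("latch top",f(lt))
E
```

```text
lip L 0.09132234236821364 yaw -7.874350951160267 [0.5498747  0.08976922]
far yaw -7.937709156556965 near -8.094741054397264
front L 0.06795531284617566 yaw -6.7164672471515985
lip(51,+-46) [[50.6, -46.1], [50.8, 45.3]]
far y-34.25 [[-58.8, -34.3], [48.2, -34.6]]
near y34.25 [[-60.1, 33.7], [48.3, 33.0]]
front x-58.25 [[-58.8, -34.3], [-60.1, 33.7]]
latch nose ~(-54..,+-14) [[-55.1, 12.5], [-55.5, -14.1]]
latch top [[-61.9, 13.7], [-61.0, -14.6]]
```

```bash
python3 -m crank '[[[6,4,0,-2,255],[1,1,20,0,255],[1,0,20,0,255],[0,0,18,0,255],[0,0,0,0,255]]]'
python3 -c "
from h import *
from workcell import bot
delta(bot.get_obs(),[0.577,0.1823,0.058],172.1)"
```

```text
clock: 8.55
eef_pos: [0.5757, 0.1738, 0.0804]
tool_rot: [-0.655, 0.755, -0.006, -0.002]
ft_force: [-0.1, -0.1, -3.0]
grip_width: 0.0469
t=8.55 pos [0.5757 0.1738 0.0804] yaw_y 171.90 tilt [ 0.006 -0.011 -1.   ] F [-0.1 -0.1 -3. ] w 0.0469
shift mm [-8.9  0.1 22.3] turn -0.2030237185543058
```

```bash
python3 -m crank '[[[-8,0,6,0,255],[-1,0,6,0,255],[0,0,4,0,255],[0,0,2,0,255],[0,0,0,0,255]]]'
python3 -c "
from h import *
from workcell import bot
delta(bot.get_obs(),[0.577,0.1823,0.058],172.1)"
```

```text
clock: 9.18
eef_pos: [0.5788, 0.1825, 0.064]
tool_rot: [-0.654, 0.756, -0.007, 0.0]
ft_force: [0.8, 0.5, -2.6]
grip_width: 0.0469
t=9.18 pos [0.5788 0.1825 0.064 ] yaw_y 171.76 tilt [ 0.01 -0.01 -1.  ] F [ 0.8  0.5 -2.6] w 0.0469
shift mm [0.4 1.8 6. ] turn -0.34107235449795326
```

Not yet in contact; press on in stages.

```bash
python3 -m crank '[[[0,0,5,0,255],[0,0,4,0,255],[0,0,4,0,255],[0,0,4,0,255]]]'
python3 - <<'E'
from h import *
from workcell import bot
o=bot.get_obs();delta(o,[0.577,0.1823,0.043],172.1)
c=bot.camera("wrist"); cv2.imwrite("pics/wrist5.png",c["img"]); np.savez("wrist5.npz",pos=o["eef_pos"],q=o["tool_rot"],**c)
E
```

```text
clock: 9.68
eef_pos: [0.5805, 0.1854, 0.0519]
tool_rot: [-0.655, 0.756, -0.007, 0.004]
ft_force: [-3.7, 2.7, 8.1]
grip_width: 0.047
t=9.68 pos [0.5805 0.1854 0.0519] yaw_y 171.79 tilt [ 0.015 -0.004 -1.   ] F [-3.7  2.7  8.1] w 0.0470
shift mm [3.5 3.2 8.9] turn -0.31339368348508856
```

View pics/wrist5.png

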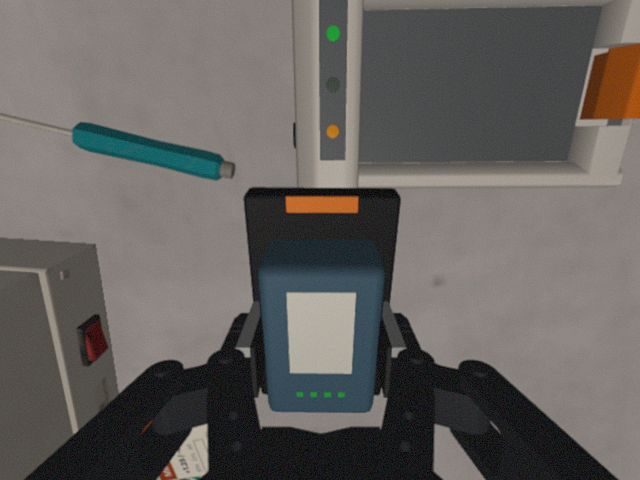

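```bash
python3 -m crank '[[[2,1,4,0,255],[1,1,5,0,255],[0,0,5,0,255],[0,0,4,0,255]]]'
python3 - <<'E'
from h import *
from workcell import bot
o=bot.get_obs();delta(o,[0.577,0.1823,0.043],172.1)
c=bot.camera("wrist"); cv2.imwrite("pics/wrist6.png",c["img"]); np.savez("wrist6.npz",pos=o["eef_pos"],q=o["tool_rot"],**c)
c=bot.camera("scene"); cv2.imwrite("pics/scene6.png",c["img"][100:400,100:450])
E
```

```text
clock: 10.22
eef_pos: [0.5823, 0.1896, 0.044]
tool_rot: [-0.656, 0.755, -0.006, 0.013]
ft_force: [-2.4, 0.7, 9.2]
grip_width: 0.0467
t=10.22 pos [0.5823 0.1896 0.044 ] yaw_y 171.94 tilt [ 0.028  0.008 -1.   ] F [-2.4  0.7  9.2] w 0.0467
shift mm [8.  4.3 0.8] turn -0.16003501066742842
```

View pics/wrist6.png

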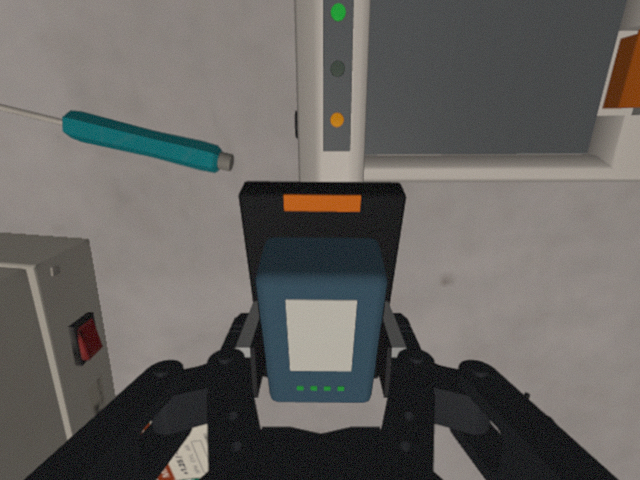

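View pics/scene6.png

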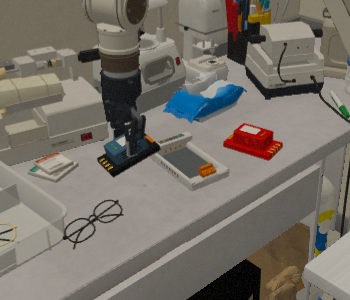

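```bash
cat >> h.py <<'E'
def heel(c,uL,uR,v,W=66.,vy=None):
    n=cv2.undistortPoints(np.array([[[uL,v]],[[uR,v]]],float),K(c),c["D"]).reshape(-1,2)
    d=W/(n[1,0]-n[0,0]); T=c["T_tool_cam"]
    return T[:3,:3]@(np.r_[n.mean(0),1]*d)+T[:3,3]*1000
def uprow(c,p): # tool point(mm)->pixel
    T=c["T_tool_cam"]; q=T[:3,:3].T@(np.asarray(p)/1000-T[:3,3]); return q[:2]/q[2]*c["fx"]+[c["cx"],c["cy"]]
E
python3 - <<'E'
from h import *
for n,a in [("wrist3",(247,397,194)),("wrist5",(245.5,399.5,188.5)),("wrist6",(240.5,404.5,182.5))]:
    c=load(n+".npz"); print(n,heel(c,*a), "orange",heel(c,*{"wrist3":(287,357,199),"wrist5":(286,358.5,197),"wrist6":(284,361.5,195)}[n],W=30))
# model: expected heel top edge px vs tilt about pivot (0,0,zp); pack frame: heel at tool +x
c=load("wrist3.npz")
for th in (0,5,10,15,20):
    t=np.radians(th)
    zp=-12. # pivot relative TCP along tool z (behind = neg)
    # pack heel top edge at tool x=57, z = (17.7-14)=+3.7 at th=0
    r=np.array([57+1,3.7-zp]); x=r[0]*np.cos(t)+r[1]*np.sin(t); z=-r[0]*np.sin(t)+r[1]*np.cos(t)+zp
    print(th,[uprow(c,[x,s*33,z]).round(1).tolist() for s in(-1,1)])
E
```

```text
wrist3 [56.05169867  1.90280427  7.56914682] orange [54.78139103  1.87939519  2.89901532]
wrist5 [57.95547625  1.18354732  4.4017952 ] orange [55.5378476   1.04300955 -1.90003521]
wrist6 [61.78343743  1.11114207 -3.76073296] orange [ 58.06751114   1.16898817 -10.72984358]
0 [[240.5, 191.2], [394.7, 191.2]]
5 [[237.5, 190.6], [397.5, 190.6]]
10 [[234.4, 191.2], [400.4, 191.2]]
15 [[231.2, 193.0], [403.4, 193.0]]
20 [[227.8, 196.2], [406.6, 196.2]]
```

```bash
python3 -m crank '[[[0,0,-8,0,255],[9,4,-4,0,255],[4,0,0,0,255],[0,0,0,0,255]]]'
python3 -c "
from h import *
from workcell import bot
delta(bot.get_obs(),[0.576,0.178,0.042],172.1)"
```

```text
clock: 10.82
eef_pos: [0.5754, 0.1758, 0.0559]
tool_rot: [-0.655, 0.755, -0.006, 0.013]
ft_force: [-0.0, 0.4, -2.2]
grip_width: 0.0469
t=10.82 pos [0.5754 0.1758 0.0559] yaw_y 171.92 tilt [ 0.028  0.008 -1.   ] F [-0.   0.4 -2.2] w 0.0469
shift mm [-2.1  0.1 13.9] turn -0.18454674138206428
```

```bash
python3 -m crank '[[[0,0,6,0,255],[1,0,5,0,255],[2,0,5,0,255],[2,1,5,0,255]]]'
python3 - <<'E'
from h import *
from workcell import bot
o=bot.get_obs();delta(o,[0.577,0.1823,0.043],172.1)
c=bot.camera("wrist"); cv2.imwrite("pics/wrist7.png",c["img"]); np.savez("wrist7.npz",pos=o["eef_pos"],q=o["tool_rot"],**c)
E
```

```text
clock: 11.32
eef_pos: [0.5765, 0.1788, 0.0409]
tool_rot: [-0.657, 0.754, -0.002, 0.021]
ft_force: [-3.8, 4.0, 12.0]
grip_width: 0.0468
t=11.32 pos [0.5765 0.1788 0.0409] yaw_y 172.07 tilt [ 0.034  0.023 -0.999] F [-3.8  4.  12. ] w 0.0468
shift mm [-3.6 -0.  -2. ] turn -0.03254469046285635
```

View pics/wrist7.png

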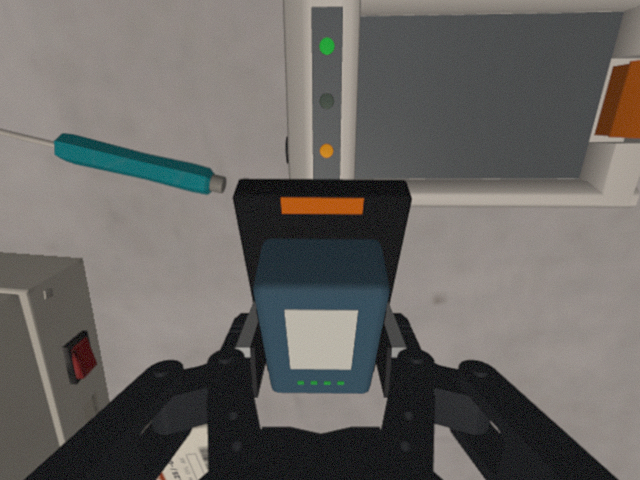

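```bash
python3 -m crank '[[[0,0,-12,0,255],[0,0,-30,0,255],[0,0,-30,0,255],[0,0,-5,10,255],[0,0,0,10,255],[0,0,0,10,255],[0,0,0,10,255],[0,0,0,10,255],[0,0,0,10,255],[0,0,0,10,255],[0,0,0,10,255],[0,0,0,10,255]]]'
python3 - <<'E'
from h import *
from workcell import bot
o=bot.get_obs();delta(o,[0.49,0.098,0.11],82.1)
E
```

```text
clock: 12.88
eef_pos: [0.5716, 0.174, 0.1162]
tool_rot: [0.095, 0.995, 0.009, 0.012]
ft_force: [-1.3, 0.6, -1.8]
grip_width: 0.0469
t=12.88 pos [0.5716 0.174  0.1162] yaw_y 79.05 tilt [ 0.026  0.017 -1.   ] F [-1.3  0.6 -1.8] w 0.0469
shift mm [ 65.7 -90.3   2.9] turn -3.0453166037797814
```

```bash
python3 -m crank '[[[22,-30,0,0,255],[22,-30,0,-3,255],[21,-28,0,0,255],[0,0,0,0,255],[0,0,0,0,255]]]'
python3 - <<'E'
from h import *
from workcell import bot
o=bot.get_obs();delta(o,[0.49,0.098,0.11],82.1)
for n in ("top","scene"):
    c=bot.camera(n); np.savez(n+"8.npz",**c); im=c["img"]
    im=im[170:300,230:390] if n=="top" else im[150:300,180:380]
    cv2.imwrite(f"pics/{n}8.png",cv2.resize(im,None,fx=4,fy=4,interpolation=cv2.INTER_CUBIC))
E
```

```text
clock: 13.5
eef_pos: [0.49, 0.0959, 0.1112]
tool_rot: [0.069, 0.997, 0.008, 0.011]
ft_force: [0.6, 0.3, -2.1]
grip_width: 0.0464
t=13.50 pos [0.49   0.0959 0.1112] yaw_y 82.06 tilt [ 0.023  0.014 -1.   ] F [ 0.6  0.3 -2.1] w 0.0464
shift mm [0.3 2.1 1.2] turn -0.041923713829902454
```

View pics/top8.png

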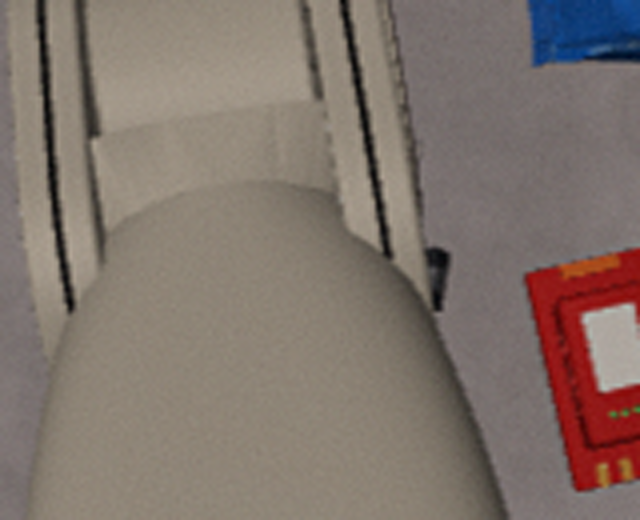

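View pics/scene8.png

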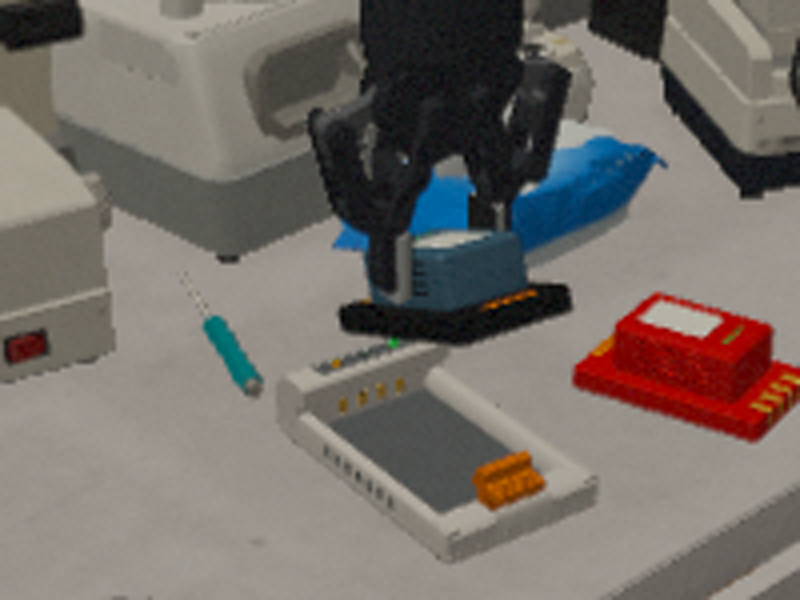

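```bash
cat >> h.py <<'E'
def packpts(o,th,dx=1.0,dy=1.0,zp=-12.,zu=17.7):
    """world pts of base plate corners; pack +x = -tool x; th toe-down deg"""
    t=np.radians(th); Rt=Rot.from_quat(o["tool_rot"]).as_matrix(); out={}
    for nx,px in (("toe",57),("heel",-57)):
        for nz,pz in (("lo",0),("up",14)):
            for ny,py in (("L",33),("R",-33)):
                X=-px+dx; Z=zu-pz-zp   # tool frame rel pivot
                x=X*np.cos(t)+Z*np.sin(t); z=-X*np.sin(t)+Z*np.cos(t)+zp
                out[nx+nz+ny]=o["eef_pos"]+Rt@np.array([x,py+dy,z])/1000
    return out
E
python3 - <<'E'
from h import *
from workcell import bot
o=bot.get_obs(); c=load("scene8.npz")
y=np.radians(-7.9); ex=np.array([np.cos(y),np.sin(y)]); ey=np.array([-ex[1],ex[0]]); g=np.array([.4995,.0967])
for th in (16,20):
    P=packpts(o,th); print(th)
    for k,X in P.items(): print(k,((proj(c,X)[0]-[180,150])*4).round(0).tolist(),"dock",(np.r_[(X[:2]-g)@ex,(X[:2]-g)@ey,X[2]]*1000).round(1).tolist())
E
```

```text
16
toeloL [335.0, 321.0] dock [36.9, 32.7, 80.5]
toeloR [443.0, 287.0] dock [36.9, -33.3, 79.4]
toeupL [330.0, 295.0] dock [40.5, 32.4, 94.0]
toeupR [439.0, 261.0] dock [40.5, -33.6, 92.9]
heelloL [459.0, 358.0] dock [-73.3, 32.2, 109.7]
heelloR [573.0, 319.0] dock [-73.3, -33.8, 108.5]
heelupL [455.0, 329.0] dock [-69.7, 31.9, 123.2]
heelupR [569.0, 291.0] dock [-69.8, -34.1, 122.1]
20
toeloL [338.0, 329.0] dock [33.8, 32.7, 77.4]
toeloR [446.0, 295.0] dock [33.8, -33.3, 76.2]
toeupL [333.0, 303.0] dock [38.3, 32.5, 90.6]
toeupR [441.0, 269.0] dock [38.3, -33.5, 89.5]
heelloL [460.0, 350.0] dock [-74.1, 32.1, 114.1]
heelloR [574.0, 312.0] dock [-74.1, -33.9, 113.0]
heelupL [455.0, 321.0] dock [-69.6, 31.9, 127.4]
heelupR [569.0, 283.0] dock [-69.6, -34.1, 126.3]
```

```bash
python3 - <<'E'
from h import *
from workcell import bot
o=bot.get_obs(); c=load("scene8.npz"); im=c["img"].copy()
y=np.radians(-7.9); ex=np.array([np.cos(y),np.sin(y)]); ey=np.array([-ex[1],ex[0]]); g=np.array([.4995,.0967])
P=packpts(o,21.5); pts={"P"+k:X for k,X in P.items()}
for x,yy,z in [(51,46,40),(80,46,40),(51,-46,40),(-80,46,21),(-80,-46,21),(-80,46,0),(-58.25,34.25,10),(-58.25,-34.25,10)]:
    pts[str((x,yy,z))]=np.r_[g+(x*ex+yy*ey)/1000,z/1000]
big=cv2.resize(im[150:300,180:380],None,fx=4,fy=4,interpolation=cv2.INTER_CUBIC)
for k,X in pts.items():
    u=(proj(c,X)[0]-[180,150]+.5)*4-.5; cv2.circle(big,tuple(int(a) for a in u),3,(255,0,255) if k[0]=="P" else (0,255,0),1)
cv2.imwrite("pics/ov8.png",big[200:,200:])
E
```

```text
(no output)
```

View pics/ov8.png

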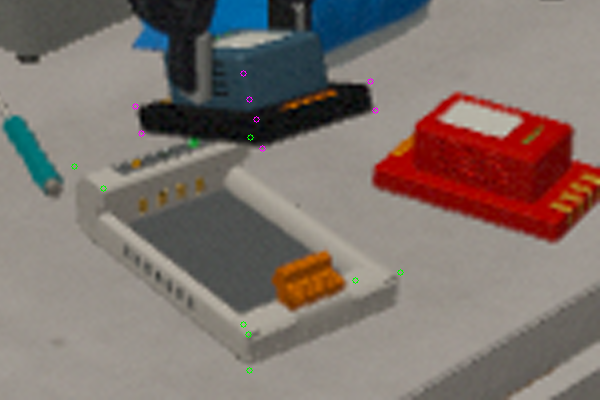

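```bash
python3 -m crank '[[[-5,0,14,0,255],[-2,0,14,0,255],[0,0,14,0,255],[0,0,10,0,255],[0,0,0,0,255]]]'
python3 - <<'E'
from h import *
from workcell import bot
o=bot.get_obs()
cat="""y"""
y=np.radians(-7.9); ex=np.array([np.cos(y),np.sin(y)]); ey=np.array([-ex[1],ex[0]]); g=np.array([.4995,.0967])
delta(o,np.r_[g-ex*.002+0*ey,.046],82.1)
for k,X in packpts(o,21.5).items(): print(k,(np.r_[(X[:2]-g)@ex,(X[:2]-g)@ey,X[2]]*1000).round(1).tolist())
E
```

```text
clock: 14.22
eef_pos: [0.499, 0.097, 0.0536]
tool_rot: [0.068, 0.998, 0.008, 0.01]
ft_force: [-0.8, -0.0, -2.8]
grip_width: 0.0475
t=14.22 pos [0.499  0.097  0.0536] yaw_y 82.20 tilt [ 0.02   0.014 -1.   ] F [-0.8 -0.  -2.8] w 0.0475
shift mm [ 1.6 -0.4  7.6] turn 0.09975004047527136
toeloL [41.3, 34.9, 18.8]
toeloR [41.4, -31.1, 17.7]
toeupL [46.2, 34.7, 31.9]
toeupR [46.3, -31.3, 30.8]
heelloL [-65.5, 34.1, 58.6]
heelloR [-65.4, -31.9, 57.5]
heelupL [-60.6, 33.9, 71.7]
heelupR [-60.5, -32.1, 70.6]
```

```bash
python3 -m crank '[[[1,-1,4,0,255],[0,0,3,0,255],[0,0,2,0,255]]]'
python3 - <<'E'
from h import *
from workcell import bot
o=bot.get_obs()
y=np.radians(-7.9); ex=np.array([np.cos(y),np.sin(y)]); ey=np.array([-ex[1],ex[0]]); g=np.array([.4995,.0967])
delta(o,np.r_[g-ex*.002+0*ey,.046],82.1)
for k,X in packpts(o,21.5,dy=0).items(): 
    if "L" in k:print(k,(np.r_[(X[:2]-g)@ex,(X[:2]-g)@ey,X[2]]*1000).round(1).tolist())
c=bot.camera("scene"); im=c["img"][180:280,210:350]; cv2.imwrite("pics/scene9.png",cv2.resize(im,None,fx=5,fy=5,interpolation=cv2.INTER_CUBIC))
E
```

```text
clock: 14.6
eef_pos: [0.4986, 0.0959, 0.0449]
tool_rot: [0.068, 0.998, 0.007, 0.011]
ft_force: [-1.0, -1.1, -1.7]
grip_width: 0.0467
t=14.60 pos [0.4986 0.0959 0.0449] yaw_y 82.18 tilt [ 0.022  0.013 -1.   ] F [-1.  -1.1 -1.7] w 0.0467
shift mm [ 1.2  0.9 -1.1] turn 0.07662487793663786
toeloL [41.1, 32.7, 10.1]
toeupL [46.0, 32.5, 23.3]
heelloL [-65.7, 32.0, 49.8]
heelupL [-60.9, 31.7, 62.9]
```

View pics/scene9.png

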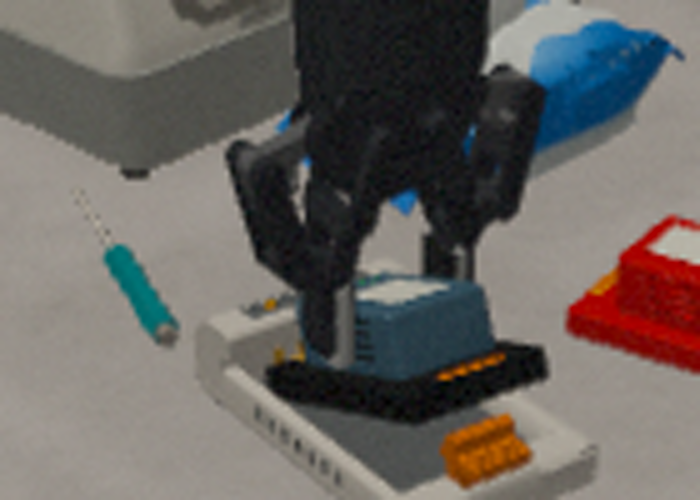

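```bash
python3 -m crank '[[[0,0,2,0,255],[0,0,1,0,255]]]'; python3 -m crank '[[[0,0,2,0,255]]]'
```

```text
clock: 14.9
eef_pos: [0.4986, 0.096, 0.0443]
tool_rot: [0.068, 0.998, 0.007, 0.011]
ft_force: [-2.9, -0.4, 5.5]
grip_width: 0.0466
clock: 15.02
eef_pos: [0.4985, 0.0961, 0.044]
tool_rot: [0.069, 0.998, 0.007, 0.011]
ft_force: [-8.0, -0.3, 13.1]
grip_width: 0.0471
```

```bash
python3 -m crank '[[[0,0,-2,0,255],[-4,0,0,0,255],[-4,0,0,0,255]]]'
python3 - <<'E'
from h import *
from workcell import bot
o=bot.get_obs()
y=np.radians(-7.9); ex=np.array([np.cos(y),np.sin(y)]); ey=np.array([-ex[1],ex[0]]); g=np.array([.4995,.0967])
delta(o,np.r_[g-ex*.002+0*ey,.046],82.1)
for k,X in packpts(o,21.5,dy=0).items(): 
    if "L" in k:print(k,(np.r_[(X[:2]-g)@ex,(X[:2]-g)@ey,X[2]]*1000).round(1).tolist())
E
```

```text
clock: 15.4
eef_pos: [0.5068, 0.0948, 0.0467]
tool_rot: [0.068, 0.998, 0.007, 0.012]
ft_force: [-0.6, -0.5, -1.9]
grip_width: 0.047
t=15.40 pos [0.5068 0.0948 0.0467] yaw_y 82.16 tilt [ 0.025  0.013 -1.   ] F [-0.6 -0.5 -1.9] w 0.0470
shift mm [9.5 0.9 0.5] turn 0.056380525471382725
toeloL [49.5, 32.8, 12.1]
toeupL [54.3, 32.5, 25.2]
heelloL [-57.5, 32.0, 51.4]
heelupL [-52.7, 31.8, 64.6]
```

```bash
python3 -m crank '[[[-3,0.3,1,0,255],[-2,0,0,0,255]]]'
python3 - <<'E'
from h import *
from workcell import bot
o=bot.get_obs()
y=np.radians(-7.9); ex=np.array([np.cos(y),np.sin(y)]); ey=np.array([-ex[1],ex[0]]); g=np.array([.4995,.0967])
delta(o,np.r_[g-ex*.002+0*ey,.046],82.1)
for k,X in packpts(o,21.5,dy=0).items(): 
    if "L" in k:print(k,(np.r_[(X[:2]-g)@ex,(X[:2]-g)@ey,X[2]]*1000).round(1).tolist())
c=bot.camera("scene"); im=c["img"][180:280,210:350]; cv2.imwrite("pics/scene10.png",cv2.resize(im,None,fx=5,fy=5,interpolation=cv2.INTER_CUBIC))
c=bot.camera("wrist"); cv2.imwrite("pics/wrist10.png",c["img"])
E
```

```text
clock: 15.65
eef_pos: [0.5118, 0.0942, 0.0451]
tool_rot: [0.069, 0.998, 0.007, 0.011]
ft_force: [-3.4, 0.2, 0.2]
grip_width: 0.0466
t=15.65 pos [0.5118 0.0942 0.0451] yaw_y 82.14 tilt [ 0.023  0.013 -1.   ] F [-3.4  0.2  0.2] w 0.0466
shift mm [14.5  0.9 -1.2] turn 0.036874074071960194
toeloL [54.4, 32.7, 10.3]
toeupL [59.3, 32.5, 23.5]
heelloL [-52.5, 32.1, 49.9]
heelupL [-47.6, 31.9, 63.0]
```

View pics/scene10.png

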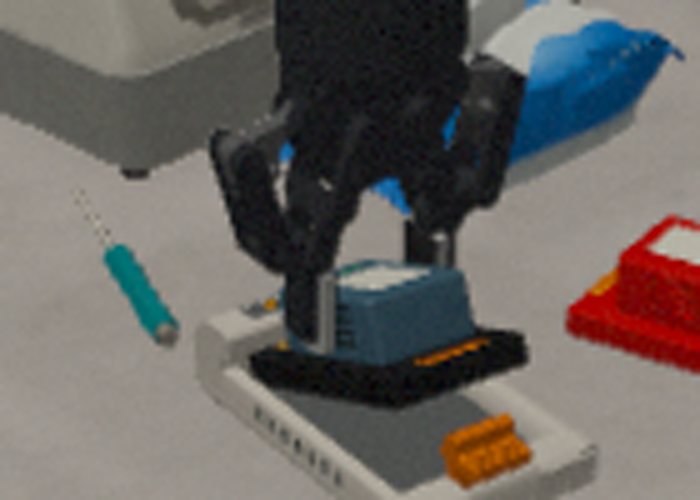

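View pics/wrist10.png

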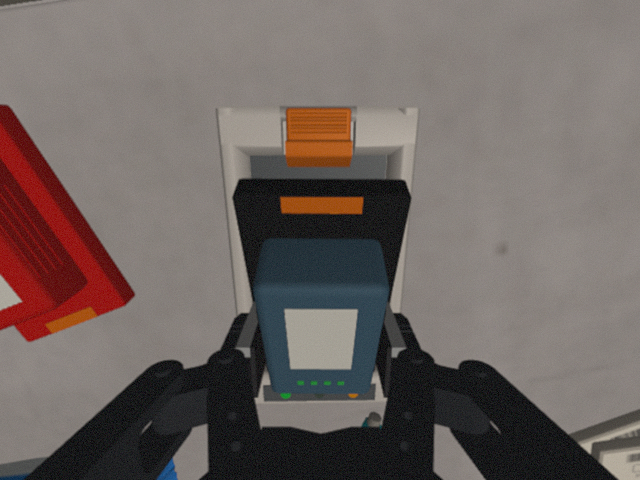

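```bash
python3 -m crank '[[[0.5,0,2,0,255],[1.5,0,2.5,0,255],[1.5,0,2.5,0,255],[1,0,2.5,0,255]]]'
python3 - <<'E'
from h import *
from workcell import bot
o=bot.get_obs()
delta(o,o["eef_pos"],82.1)
c=bot.camera("scene"); im=c["img"][180:280,210:350]; cv2.imwrite("pics/scene11.png",cv2.resize(im,None,fx=5,fy=5,interpolation=cv2.INTER_CUBIC))
c=bot.camera("wrist"); cv2.imwrite("pics/wrist11.png",c["img"])
E
```

```text
clock: 16.25
eef_pos: [0.5111, 0.0944, 0.0435]
tool_rot: [0.069, 0.997, 0.006, 0.017]
ft_force: [-7.0, -1.9, 13.2]
grip_width: 0.0471
t=16.25 pos [0.5111 0.0944 0.0435] yaw_y 82.09 tilt [ 0.034  0.01  -0.999] F [-7.  -1.9 13.2] w 0.0471
shift mm [0. 0. 0.] turn -0.014826469998581615
```

View pics/scene11.png

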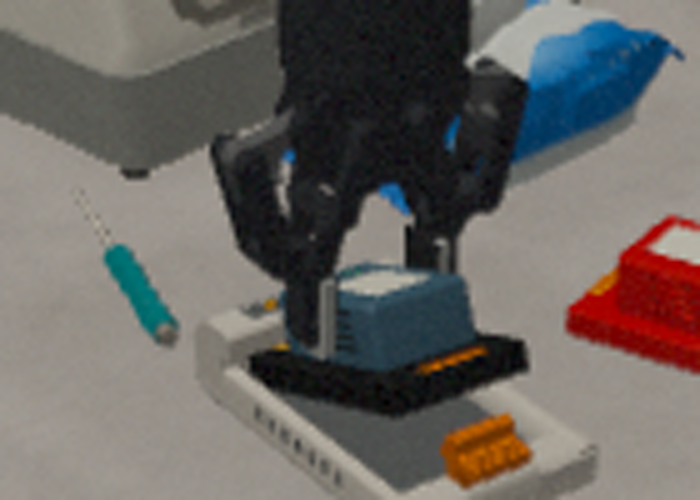

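View pics/wrist11.png

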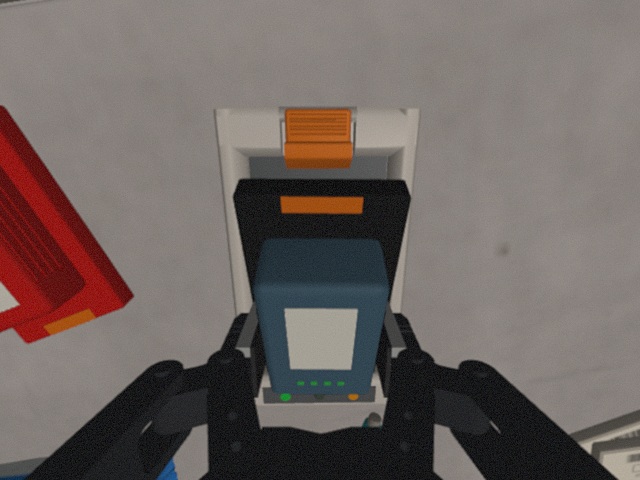

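```bash
python3 -m crank '[[[3,0,5,0,255],[2,0,5,0,255],[2,0,5,0,255]]]'; python3 -m crank '[[[2,0,5,0,255],[0,0,0,0,255]]]'
```

```text
clock: 16.73
eef_pos: [0.5076, 0.0954, 0.0388]
tool_rot: [0.07, 0.997, 0.006, 0.023]
ft_force: [-10.9, -2.2, 22.3]
grip_width: 0.0471
clock: 16.98
eef_pos: [0.507, 0.0955, 0.0384]
tool_rot: [0.07, 0.997, 0.006, 0.026]
ft_force: [0.2, -0.7, -3.5]
grip_width: 0.047
```

```bash
python3 - <<'E'
from h import *
from workcell import bot
c=bot.camera("scene"); im=c["img"][180:280,210:350]; a=cv2.resize(im,None,fx=4,fy=4,interpolation=cv2.INTER_CUBIC)
c=bot.camera("wrist"); b=c["img"][80:420,180:460]; b=cv2.resize(b,(int(280*400/340),400))
o=np.zeros((400,a.shape[1]+b.shape[1],3),np.uint8);o[:,:a.shape[1]]=a;o[:,a.shape[1]:]=b;print(o.shape)
cv2.imwrite("pics/s12.png",cv2.resize(o,None,fx=.85,fy=.85))
E
```

```text
(400, 889, 3)
```

View pics/s12.png

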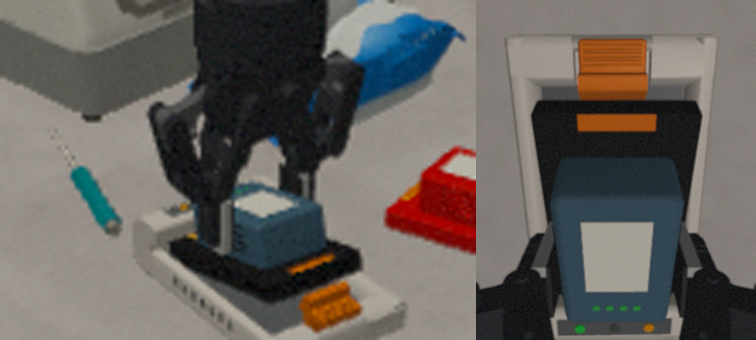

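```bash
python3 -m crank '[[[0,0,0,0,180],[0,0,0,0,120],[0,0,0,0,60],[0,0,0,0,0],[0,0,0,0,0]]]'; python3 -m crank '[[[0,0,-15,0,0],[0,0,-30,0,0],[0,0,-25,0,0],[0,0,0,0,0]]]'
python3 - <<'E'
from h import *
from workcell import bot
o=bot.get_obs(); delta(o,o["eef_pos"],82.1)
c=bot.camera("scene"); im=c["img"][180:280,210:350]; a=cv2.resize(im,None,fx=4,fy=4,interpolation=cv2.INTER_CUBIC)
c=bot.camera("wrist"); cv2.imwrite("pics/wrist13.png",c["img"]); np.savez("wrist13.npz",pos=o["eef_pos"],q=o["tool_rot"],**c)
cv2.imwrite("pics/s13.png",a)
E
```

```text
clock: 17.7
eef_pos: [0.5086, 0.0967, 0.0376]
tool_rot: [0.069, 0.997, 0.007, 0.026]
ft_force: [0.1, -0.1, -0.0]
grip_width: 0.0852
clock: 18.2
eef_pos: [0.5055, 0.0963, 0.1121]
tool_rot: [0.069, 0.997, 0.008, 0.027]
ft_force: [1.2, 0.2, 0.2]
grip_width: 0.0851
t=18.20 pos [0.5055 0.0963 0.1121] yaw_y 82.08 tilt [ 0.056  0.012 -0.998] F [1.2 0.2 0.2] w 0.0851
shift mm [0. 0. 0.] turn -0.015172801821961457
```

View pics/s13.png

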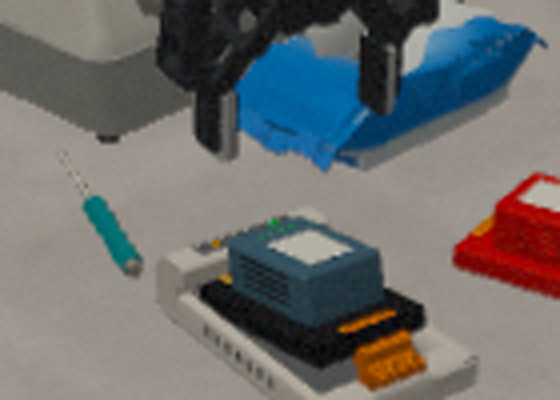

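View pics/wrist13.png

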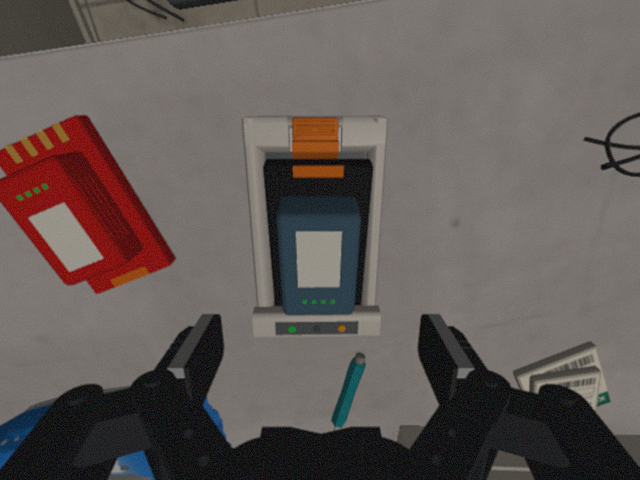

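```bash
python3 - <<'E'
from h import *
from workcell import bot
o=bot.get_obs()
y=np.radians(-7.9); ex=np.array([np.cos(y),np.sin(y)]); g=np.array([.4995,.0967])
delta(o,np.r_[g-ex*.027,.09],82.1)
E
```

```text
t=18.30 pos [0.5038 0.0959 0.1097] yaw_y 82.08 tilt [ 0.051  0.011 -0.999] F [ 0.1  0.1 -0.3] w 0.0854
shift mm [32.3 -0.2 18.1] turn -0.024786941169935517
```

```bash
python3 -m crank '[[[15,0,0,0,255],[15,0,3,0,255],[3,0,4,0,255],[0,0,3,0,255],[0,0,3,0,255],[0,0,0,0,255],[0,0,0,0,255]]]'
python3 - <<'E'
from h import *
from workcell import bot
o=bot.get_obs()
y=np.radians(-7.9); ex=np.array([np.cos(y),np.sin(y)]); g=np.array([.4995,.0967])
delta(o,np.r_[g-ex*.027,.052],82.1)
E
```

```text
clock: 19.18
eef_pos: [0.4665, 0.1004, 0.0902]
tool_rot: [0.069, 0.997, 0.006, 0.021]
ft_force: [-0.3, -0.8, -0.1]
grip_width: -0.0003
t=19.18 pos [0.4665 0.1004 0.0902] yaw_y 82.07 tilt [ 0.043  0.01  -0.999] F [-0.3 -0.8 -0.1] w -0.0003
shift mm [-4.6  0.3 38.5] turn -0.027508208858478156
```

```bash
python3 -m crank '[[[-4,0,6,0,255],[0,0,6,0,255],[0,0,5,0,255]]]'; python3 -m crank '[[[0,0,6,0,255],[0,0,6,0,255]]]'; python3 -m crank '[[[0,0,6,0,255],[0,0,6,0,255]]]'
```

```text
clock: 19.55
eef_pos: [0.4725, 0.0999, 0.0728]
tool_rot: [0.069, 0.997, 0.006, 0.022]
ft_force: [-0.4, 0.5, -0.9]
grip_width: -0.0
clock: 19.8
eef_pos: [0.4726, 0.1, 0.0599]
tool_rot: [0.069, 0.997, 0.006, 0.022]
ft_force: [-0.9, 0.8, -0.6]
grip_width: 0.0
clock: 20.05
eef_pos: [0.4732, 0.1001, 0.0517]
tool_rot: [0.069, 0.997, 0.007, 0.022]
ft_force: [-27.3, -6.5, 82.2]
grip_width: -0.0001
```

```bash
python3 -m crank '[[[0,0,-4,0,255],[0,0,-20,0,255],[0,0,-40,0,255],[-10,0,-40,0,255],[0,0,0,0,255]]]'
python3 - <<'E'
from h import *
from workcell import bot
o=bot.get_obs(); delta(o,o["eef_pos"],82.1)
c=bot.camera("scene"); im=c["img"][180:280,210:350]; a=cv2.resize(im,None,fx=5,fy=5,interpolation=cv2.INTER_CUBIC); np.savez("scene14.npz",**c)
c=bot.camera("wrist"); cv2.imwrite("pics/wrist14.png",c["img"]); np.savez("wrist14.npz",pos=o["eef_pos"],q=o["tool_rot"],**c)
cv2.imwrite("pics/s14.png",a)
E
```

```text
clock: 20.68
eef_pos: [0.479, 0.0978, 0.1596]
tool_rot: [0.069, 0.997, 0.007, 0.023]
ft_force: [0.3, 0.6, -0.2]
grip_width: 0.0001
t=20.68 pos [0.479  0.0978 0.1596] yaw_y 82.07 tilt [ 0.048  0.01  -0.999] F [ 0.3  0.6 -0.2] w 0.0001
shift mm [0. 0. 0.] turn -0.02880700083511556
```

View pics/s14.png

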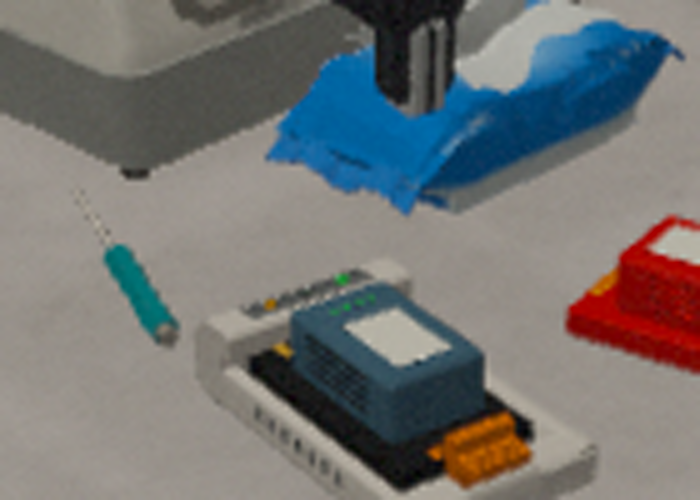

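View pics/wrist14.png

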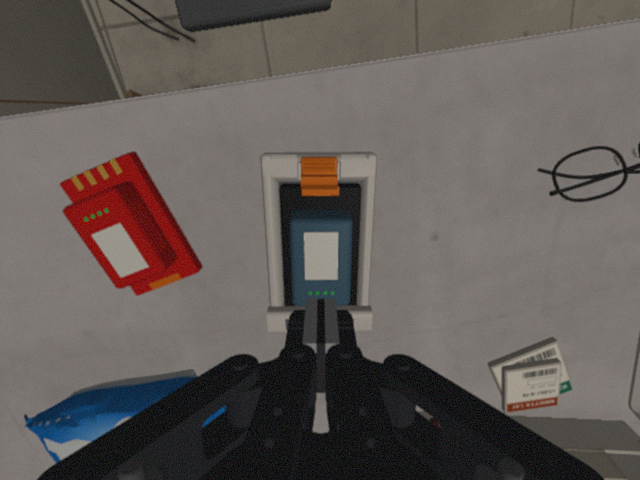

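```bash
python3 - <<'E'
from h import *
c=wload("wrist14.npz")
y=np.radians(-7.9); ex=np.array([np.cos(y),np.sin(y)]); ey=np.array([-ex[1],ex[0]]); g=np.array([.4995,.0967])
P=cloud(c,255,385,145,340).reshape(-1,3); P=P[c["depth"][145:340,255:385].ravel()>0]
q=np.c_[(P[:,:2]-g)@ex,(P[:,:2]-g)@ey,P[:,2]]*1000
def med(x0,x1,y0,y1):
    s=q[(q[:,0]>x0)&(q[:,0]<x1)&(q[:,1]>y0)&(q[:,1]<y1)]; return np.median(s[:,2]).round(1),len(s)
for x in (-30,-20,-10,0,10,20): print("block",x,med(x-4,x+4,-20,20),"L/R",med(x-4,x+4,10,20),med(x-4,x+4,-20,-10))
print("plate heel",med(-50,-42,-30,-16),med(-50,-42,16,30),"plate sides",med(-30,30,27,31),med(-30,30,-31,-27),"rim",med(-70,-65,25,40),med(-70,-65,-40,-25),"latch",med(-62,-56,-10,10))
cv2.imwrite("pics/crop14.png",cv2.resize(c["img"][145:215,250:390],None,fx=5,fy=5,interpolation=cv2.INTER_CUBIC))
E
```

```text
block -30 (np.float64(176.6), 2836) L/R (np.float64(170.5), 332) (np.float64(173.7), 457)
block -20 (np.float64(54.5), 519) L/R (np.float64(54.4), 132) (np.float64(54.4), 125)
block -10 (np.float64(54.5), 504) L/R (np.float64(54.5), 126) (np.float64(54.3), 125)
block 0 (np.float64(54.6), 481) L/R (np.float64(54.6), 125) (np.float64(54.4), 113)
block 10 (np.float64(54.7), 457) L/R (np.float64(54.7), 116) (np.float64(54.4), 118)
block 20 (np.float64(54.5), 434) L/R (np.float64(54.6), 104) (np.float64(54.3), 113)
plate heel (np.float64(26.3), 168) (np.float64(26.4), 170) plate sides (np.float64(26.6), 187) (np.float64(26.3), 291) rim (np.float64(23.3), 131) (np.float64(23.2), 119) latch (np.float64(39.1), 188)
```

View pics/crop14.png

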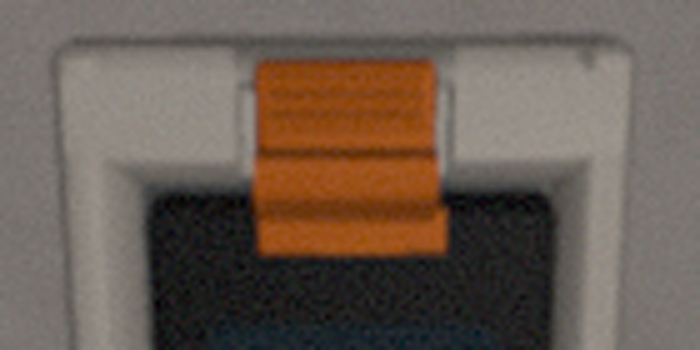

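```bash
python3 - <<'E'
from h import *
from workcell import bot
a=load("top0.npz")["img"];b=bot.camera("top")["img"]
d=cv2.absdiff(a,b)[235:280,140:220]; print("specs diff mean",d.mean(),"p99",np.percentile(d,99)); o=bot.get_obs(); print(o["clock"],o["ft_force"])
bot.job_done()
E
```

```text
specs diff mean 9.069444444444445 p99 16.0
20.825 [-0.65338433  0.32224767 -0.06658755]
the job is handed in; nothing more can be done
```

The battery pack is seated flat in the charging dock, the orange latch is over its heel edge, and the job was handed in at 20.8 s of the 42 s allowed.

**How it was done:** I gripped the pack across its grip block and tipped it about 20° toe-down by pressing its heel on the dock's hood. I then tucked the toe under the hood lip, let go, and pressed the heel down with closed fingers. The arm finished at TCP height 0.16 m, touching nothing.

**Last checks:**
- **Flatness:** the top of the grip block reads the same height to within 0.2 mm along its length and about 0.4 mm across. It sits at about 52 mm above the desk after correcting the depth reading against the known rim height; the expected value is 52 mm.
- **Latch:** the picture shows the latch nose lying over the pack's base plate.
- **Spectacles:** the before and after top pictures differ only by even image noise where the spectacles lie, so they look unmoved.

**Worth noting:** the last press peaked at a measured 82 N or so at the wrist, below the 120 N limit but well above the 5–10 N the latch needed. It came from the closed fingertips bottoming out on the pack. The tool also ended about 3° off vertical after the presses, which did not affect the seating.

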